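# Wind a funnel carriage under its heat lamp

### The arm

A 7-joint arm with a two-finger parallel gripper is mounted at the origin on the work surface. World frame = base frame: x ahead of the robot, y to its left, z up, the work surface at z = 0. Lengths are in m, angles in rad, forces in N, time in s.
With the tool pointing down it reaches from about 0.4 to 0.875 m from the base axis. Payload 19.3 kg.
Tool frame: the origin (TCP) lies at the very end of the fingers, on their centre line; the grasp point (between the pads) lies 19 mm behind it (arm.grip_depth is the distance from the TCP to the grasp point, in m); z points along the fingers, y is the direction in which the jaws open and shut (so a half turn about z gives the same grasp; the last joint's range is limited). The gripper opens to 85 mm and grips with 20 to 120 N. Pads are 22 mm wide; open, the fingers measure 114 mm over their backs; the gripper's body (76 mm by 85 mm) begins 54 mm behind the grasp point. The pads swing forward as they close: fully open they stand 13 mm farther back than shut.
Start: joints at [-1.347, 0.521, -0.036, 1.599, 0.021, 1.021, -0.113], TCP at [0.181, 0.598, 0.231] pointing down, gripper open.
Joint ranges: [-2.91, 2.91], [-0.3, 2.13], [-1.5, 1.42], [0.17, 2.43], [-1.26, 4.41], [0.16, 1.93], [-2.52, 2.52]. Speed limits (rad/s): [1.89, 1.89, 2.39, 2.39, 3.01, 3.01, 3.01].

### API

Orientations are given as [roll, pitch, yaw] about the fixed x, y, z axes, in that order (R = Rz(yaw) Ry(pitch) Rx(roll)).
In Python, from station import get_state, imaging, workorder, arm gives the robot as it stands. The module is installed in compiled form; this text tells all that it offers.
- The arm moves only by the shell command python3 -m jog 'ROWS' [FORCE]. ROWS is JSON, a list that holds one entry, the list of rows, each a list of 7 numbers: the turn, a rotation vector about the world's x, y, z in degrees, then the shift along the world's x, y, z in cm, then the finger opening in cm, from 0 to 8.54. In form: [[[wx, wy, wz, dx, dy, dz, grip], ...]]. A call has 1 to 20 rows; each row shifts and turns the commanded pose from where the row before left it; what a row does not reach is not made up. A row lasts 1/10 s, in which the tool goes at most 50 mm and 8.59 degrees, less where a joint would pass 70% of its speed; a pose out of reach is approached as far as the arm can. A call is refused whole if a number of a shift passes 5 or a number of a turn 8.59, either way. A call with a gripper value outside its range is refused whole. The fingers move at their own pace and stop on an object; FORCE is the grip in N (left out, the last holds). Time passes only in rows, so rows that do not move let the fingers close. It gives the time, the measured TCP pose, the force and the opening at its end, in the units of the state.
- get_state(): the state, without advancing time (a new reading comes with each control period).
- imaging.snapshot(name): name is "scene" or "side" or "wrist"; returns a dict with "pixels" (384x512x3 uint8, red, green, blue), "mtx" (3x3 intrinsics, pixels), "position" and "rotation" of the camera in the world; the wrist camera has in their place "T_tool_cam" (4x4, takes a point from camera to tool coordinates, whose origin is the TCP and whose axes are the flange's). Camera axes: x right, y down, z forward; pixel columns grow to the right and rows downward; lengths in m; the calibration is good to about 2 mm. A picture is of the moment at which its call begins: read the wrist's pose just before it. There is no depth.
- workorder.finish_job(): hands the job in, once; it reports no verdict.
The state is a dict: "t": time; "q": joint angles; "joint_velocities": joint speeds; "joint_torque": joint torques, N m; "tcp_pos": TCP position; "ee_rot": TCP orientation; "contact_force": force on the tool from outside, world axes, zero at the start; "wrist_torque": the same for the moment, N m; "grip_width": finger opening in m.
Only numpy, scipy, OpenCV 4.12 (cv2) and the standard library are available. Lean on these libraries where they do the work, as an engineer would, in place of code of your own. Each camera call takes 0.05 s, during which the arm holds its last target. There are 200 camera calls.

### The job

Get the funnel under its heat lamp. First take the orange-headed pin from its wooden stand, push it down the small yellow-ringed hole in the blue gearbox until its collar is down on the gearbox, so that the hidden latch trips, and put the pin back in its stand. Then unfold the red crank grip until it stands fully upright and, only with the crank, wind anticlockwise until the funnel is centred under the lamp; do not touch the funnel or its carriage, and leave the jar, bottle and tin where they stand.

Things in the scene. Friction and masses are not known exactly. Their poses are not given: they have to be found in the camera images.
- rig: Fixed winding rig on the bench. Origin: on the bench, on the crank's vertical axis. Blue gearbox 90 mm (x) by 165 mm (y, from -115 to +50), top at z 90 mm; steel base plate 120 mm wide under it from y -115 to +485. Two guide rails run along its +y axis and carry the funnel carriage. Beyond the -y end a steel rack sticks out by up to 40 mm, at z 57 mm.
- crank_axis (a point): Point on the crank's vertical axis, on the top face of the crank arm, 115 mm above the bench. The arm is a flat steel bar 18 mm wide, 10 mm thick (its underside 15 mm above the gearbox), reaching from 15 mm behind the axis to 75 mm from it, where the grip is hinged.
- crank (a joint): Angle of the crank about the vertical, rad, anticlockwise from above positive; at 0 the arm points along the rig's +y axis. Each rad moves the carriage 13 mm along the rig's +y (about 82 mm a turn). Stiff: about 2 N at the grip; stays where it is left. Starts between -1.2 and 1.2.
- handle (a joint): Fold angle of the crank grip, rad: 0 folded flat along the top of the arm towards the axis, 1.571 standing fully upright (end stop). Starts between 0 and 0.35. Stiff hinge (about 2 N at the grip); stays where it is left. The hinge's axis is level and square to the crank arm.
- handle_hinge (a point): Centre of the grip's hinge, 75 mm from the crank's axis and 131 mm above the bench.
- handle_tip (a point): Free end of the red grip, 75 mm from the hinge along the grip's centre line. The grip is a freely spinning red sleeve, 24 mm in diameter, covering 15 to 75 mm from the hinge. Pinched across, it swings stiffly between finger pads, so it may need a new hold or a push outward from the axis side to come fully upright. Folded, its centre line is 16 mm above the arm's top face.
- access_hole (a point): Centre of the mouth of the small access hole, 19 mm in diameter, straight down, in the gearbox's top face (90 mm above the bench), ringed in yellow, at x -18, y -80 mm in the rig's frame. The top plate is 10 mm thick; the spring catch lies 49 mm below the mouth. Pressing it 7 to 8 mm (about 3 N) trips it for good; the pin's shaft is 60 mm long, so with the collar within 3 mm of the gearbox's top it has tripped.
- pawl (a joint): Hidden pawl, m: 0 locked, about 0.014 sprung aside (tripped); it pushes an orange tab out of the gearbox's -x side. Until it is tripped it stops the carriage within 5 to 36 mm of travel.
- carriage (a joint): Travel of the funnel carriage along the rig's +y, m (geared to the crank; stops at 0.125).
- funnel_mouth (a point): Centre of the funnel's top, 232 mm above the bench: a white funnel with a black collar 128 mm in diameter, standing on the aluminium carriage (110 mm square), 260 mm along +y from the crank's axis at carriage travel 0.
- lamp_center (a point): Centre of the lower end of the black cylindrical lamp (80 mm in diameter, 140 mm long), 300 mm above the bench, right over the funnel's track, 335 to 365 mm along the rig's +y. Fixed; its stand is on the rig's +x side.
- pin: Upright steel pin, 115 mm long, loose, 90 g. Origin: centre of its lower tip, z up along the pin. Shaft 10 mm in diameter, 60 mm long; collar 30 mm in diameter, 5 mm thick; orange round head 22 mm in diameter, 65 to 115 mm above the tip. Starts with its shaft in the stand, its collar resting on the stand's top.
- pin_collar (a point): Centre of the underside of the pin's collar, 60 mm above the tip.
- stand_mouth (a point): Centre of the mouth of the hole (19 mm in diameter, 66 mm deep, straight down) in the fixed wooden pin stand, a block 55 mm square and 75 mm high.
- jar: Loose glass jar with white cap, 64 mm in diameter, 105 mm high; origin at the centre of its foot. To be left alone.
- bottle: Loose amber bottle with black cap, 60 mm in diameter, 125 mm high; origin at the centre of its foot. To be left alone.
- tin: Loose tin, 70 mm in diameter, 85 mm high; origin at the centre of its foot. To be left alone.
Things that resemble listed ones, but are neither listed nor needed, are in the scene too. There is more than one size of the pin; the one meant has the size given above.

How it is judged:
On the way, in this order (a step that is already met when the one before it is completed fails the run):
1. the hidden latch is tripped (value of joint pawl above 0.009 m), for 0.1 s.
2. the pin is back in its stand (distance between pin_collar and stand_mouth below 0.009 m and angle between pin's own z axis and vertical below 0.15 rad and contact force between the fingers and pin below 0.1 N), for 0.2 s.
3. the crank grip is unfolded upright (value of joint handle above 1.45 rad), for 0.1 s.
4. the funnel is wound under the lamp (horizontal distance between funnel_mouth and lamp_center below 0.008 m), for 0.2 s.
At the end, for the whole second after the job is handed in: The funnel's centre is within 8 mm of the lamp's axis and at rest, the crank grip stands upright (within 10 degrees), the latch is tripped, and the pin stands in its stand with its collar down (within 9 mm), upright within 8 degrees, at rest (horizontal distance between funnel_mouth and lamp_center below 0.008 m and value of joint handle above 1.4 rad and value of joint pawl above 0.009 m and distance between pin_collar and stand_mouth below 0.009 m and angle between pin's own z axis and vertical below 0.15 rad and linear speed of pin below 0.02 m/s and velocity of joint carriage between -0.005 and 0.005 m/s); the robot touches nothing.
It fails at once if the carriage is driven more than 15 mm before the crank grip is unfolded, or with it folded back (distance of funnel_mouth from where it was at the start of the episode above 0.015 m and value of joint handle below 1.1 rad).
It fails at once if the robot touches the funnel or its carriage (contact force between any of the fingers, the arm, pin and carriage above 1 N).
It fails at once if the jar is moved by more than 20 mm or tipped (distance of jar from where it was at the start of the episode above 0.02 m or angle between jar's own z axis and vertical above 0.3 rad).
It fails at once if the bottle is moved by more than 20 mm or tipped (distance of bottle from where it was at the start of the episode above 0.02 m or angle between bottle's own z axis and vertical above 0.3 rad).
It fails at once if the tin is moved by more than 20 mm or tipped (distance of tin from where it was at the start of the episode above 0.02 m or angle between tin's own z axis and vertical above 0.3 rad).
It also fails if it takes over 72 s, if anything falls off the work surface, if the arm or the gripper's body presses on something with over 40 N, if the wrist force passes 120 N, or if a joint passes its speed limit or range.

## Working session

There is one attempt and no reset: what is moved stays moved. The work goes in short steps, Python scripts to look and compute and a shell command to move; the robot and the scene stay as the last step left them, time stands still between calls to the robot, and variables do not carry over. Pictures are saved under pics/ and viewed, about 8 in all and at most 12, crops included, and the job is handed in when it is done.

```bash
mkdir -p pics
cat > h.py <<'E'
import numpy as np, cv2
from station import get_state, imaging, workorder, arm
from scipy.spatial.transform import Rotation as R
def snap(n, fn=None):
    s=get_state(); d=imaging.snapshot(n); 
    if n=="wrist":
        T=np.eye(4); T[:3,:3]=R.from_euler('xyz',s['ee_rot']).as_matrix(); T[:3,3]=s['tcp_pos']
        W=T@np.array(d['T_tool_cam']); d['position']=W[:3,3]; d['rotation']=W[:3,:3]
    if fn: cv2.imwrite('pics/'+fn, d['pixels'][:,:,::-1])
    return d
def ray(d,u,v):
    r=np.array(d['rotation'])@np.linalg.solve(np.array(d['mtx']),[u,v,1.]); return np.array(d['position']),r/np.linalg.norm(r)
def onz(d,u,v,z):
    p,r=ray(d,u,v); return p+r*(z-p[2])/r[2]
def two(d1,a,d2,b):
    p,r=ray(d1,*a);q,s=ray(d2,*b); t=np.linalg.lstsq(np.c_[r,-s],q-p,rcond=None)[0]
    A=p+t[0]*r;B=q+t[1]*s; return (A+B)/2,np.linalg.norm(A-B)
def proj(d,X):
    c=np.array(d['rotation']).T@(np.array(X)-d['position']); c=np.array(d['mtx'])@c; return c[:2]/c[2]
E
python3 - <<'E'
from h import *
import pickle
a=snap('scene');b=snap('side');c=snap('wrist')
pickle.dump((a,b,c),open('s0.pkl','wb'))
im=np.hstack([a['pixels'],b['pixels']])
cv2.imwrite('pics/scene.png',cv2.resize(a['pixels'][:,:,::-1],(800,600)))
cv2.imwrite('pics/side.png',cv2.resize(b['pixels'][:,:,::-1],(800,600)))
print(get_state())
for d in (a,b,c): print(d['position'],np.array(d['rotation']).round(2).tolist(),np.array(d['mtx']).round(0).tolist())
E
```

```text
{'t': 0.15, 'q': array([-1.34718828,  0.52184854, -0.03630955,  1.59984064,  0.02120452,
        1.02110761, -0.11284196]), 'joint_velocities': array([ 0.00083568, -0.00194263, -0.00102477, -0.00086576, -0.00020706,
        0.0011643 , -0.00090639]), 'joint_torque': array([ 2.64197064e-03, -9.27407169e+01,  1.98110685e+00, -3.70052040e+01,
        1.80558051e-02,  6.29848990e-03,  1.50582139e-05]), 'tcp_pos': array([0.18096933, 0.59797943, 0.23088899]), 'ee_rot': array([-3.14077628e+00,  6.70104298e-05,  2.84771656e+00]), 'contact_force': array([-0.82808488, -0.96428056, -0.3810944 ]), 'wrist_torque': array([ 0.01097651, -0.03060753,  0.03314312]), 'grip_width': 0.08542479531016048}
[0.96305345 0.62716471 1.167815  ] [-2.53, 0.01, 2.52] [[433.0, 0.0, 253.0], [0.0, 433.0, 194.0], [0.0, 0.0, 1.0]]
[ 0.4462603  -0.60830579  0.82021882] [-2.34, 0.0, -0.18] [[348.0, 0.0, 255.0], [0.0, 348.0, 190.0], [0.0, 0.0, 1.0]]
[0.11127434 0.61939398 0.37257933] [[0.29, 0.92, 0.27], [0.96, -0.28, -0.08], [-0.0, 0.28, -0.96]] [[289.0, 0.0, 255.0], [0.0, 289.0, 194.0], [0.0, 0.0, 1.0]]
```

View pics/scene.png

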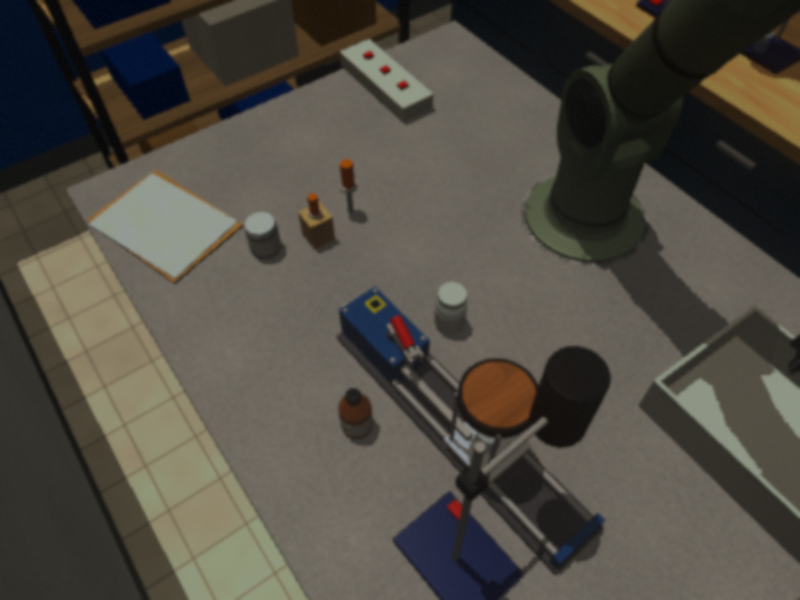

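View pics/side.png

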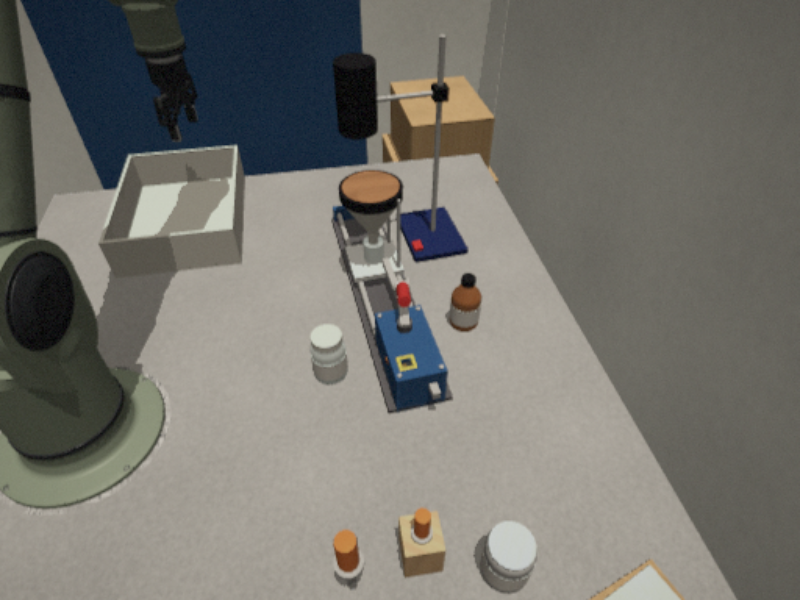

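Scene: the pin in its stand is at about (313,205) in the scene view and (423,522) in the side view. The larger loose orange pin beside it is a decoy. Yellow ring: (375,304) and (406,362). Next I measure by colour mask.

```bash
cat > m.py <<'E'
from h import *
import pickle
a,b,c=pickle.load(open('s0.pkl','rb'))
def blobs(d,lo,hi,mn=8):
    h=cv2.cvtColor(d['pixels'],cv2.COLOR_RGB2HSV); m=cv2.inRange(h,lo,hi)
    n,l,s,ce=cv2.connectedComponentsWithStats(m)
    return [(ce[i].round(1).tolist(),s[i].tolist()) for i in range(1,n) if s[i,4]>=mn],l
if __name__=="__main__":
    for nm,lo,hi,mn in (('yellow',(22,140,90),(33,255,255),8),('orange',(5,190,110),(14,255,255),15),('red',(0,200,90),(3,255,255),8)):
        for k,d in (('scene',a),('side',b)): print(nm,k,blobs(d,lo,hi,mn)[0])
    for k,d in (('scene',a),('side',b)):
        h=cv2.cvtColor(d['pixels'],cv2.COLOR_RGB2HSV); m=cv2.inRange(h,(100,130,40),(118,255,255))
        cs,_=cv2.findContours(m,cv2.RETR_EXTERNAL,cv2.CHAIN_APPROX_NONE)
        for q in cs:
            if cv2.contourArea(q)>800: print(k,cv2.contourArea(q),cv2.approxPolyDP(q,3,True)[:,0].tolist())
    def crop(d,x,y,w,h,f): return cv2.resize(d['pixels'][y:y+h,x:x+w,::-1],(w*f,h*f),interpolation=cv2.INTER_CUBIC)
    A=crop(a,205,175,80,90,5); B=crop(b,220,170,80,90,5)
    cv2.imwrite('pics/crop.png',np.hstack([A,B]))
E
python3 m.py
```

```text
yellow scene [([239.5, 194.3], [234, 190, 12, 10, 46])]
yellow side []
orange scene [([221.0, 104.3], [218, 102, 7, 5, 28]), ([199.7, 125.7], [198, 124, 5, 4, 15])]
orange side []
red scene [([419.5, 0.4], [417, 0, 6, 2, 10]), ([235.4, 34.9], [234, 34, 4, 3, 9]), ([246.3, 44.1], [245, 43, 4, 3, 9]), ([257.3, 54.1], [256, 53, 4, 3, 9]), ([257.1, 212.2], [251, 203, 13, 19, 103]), ([291.3, 325.0], [288, 321, 7, 10, 47])]
red side []
scene 855.0 [[97, 21], [66, 32], [82, 53], [113, 42]]
side 1690.0 [[264, 197], [261, 214], [253, 210], [252, 198], [243, 204], [240, 201], [241, 219], [254, 261], [273, 257], [276, 243], [281, 245], [283, 255], [281, 228], [269, 199]]
side 16422.0 [[14, 1], [67, 120], [73, 119], [81, 97], [151, 91], [157, 111], [233, 104], [233, 89], [216, 86], [212, 57], [213, 37], [230, 33], [228, 0], [114, 0], [120, 28], [117, 35], [128, 62], [125, 78], [119, 77], [116, 68], [117, 89], [113, 92], [100, 78], [97, 62], [102, 59], [84, 29], [76, 4], [67, 0]]
```

View pics/crop.png

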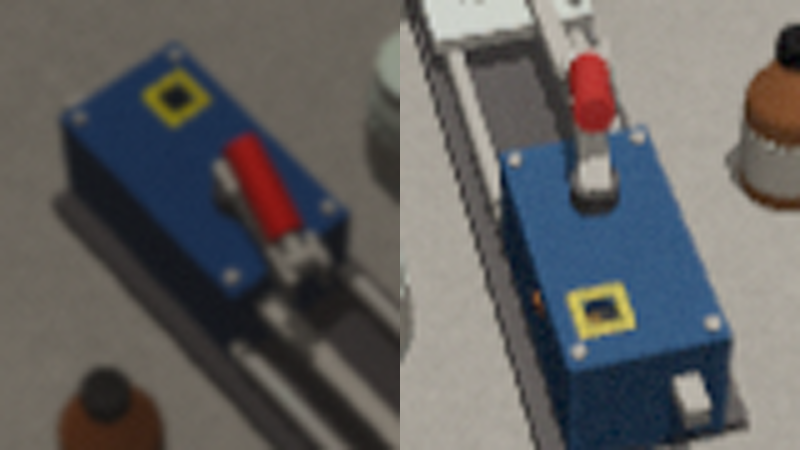

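Crop: the gearbox screws, the yellow ring and the red grip are clear in both views. The grip is folded, with its hinge at the +y end. I use these pixels to compute the rig frame.

Run:
```python
from m import *
S=[(205+x/5,175+y/5) for x,y in ((175,53),(78,118),(328,207),(231,275),(177,98))]
D=[(220+(x-400)/5,170+y/5) for x,y in ((578,352),(712,322),(515,160),(638,135),(602,310))]
W=[]
for s,d in zip(S,D):
    P,e=two(a,s,b,d); W.append(P); print(P.round(4),round(e,4), onz(a,*s,.09).round(4)[:2],onz(b,*d,.09).round(4)[:2])
W=np.array(W)
xd=(W[1]-W[0]+W[3]-W[2])[:2]; yd=(W[2]-W[0]+W[3]-W[1])[:2]
print('sizes',np.linalg.norm(xd)/2,np.linalg.norm(yd)/2)
th=np.arctan2(yd[1],yd[0])-np.pi/2; print('yaw',th,np.arctan2(xd[1],xd[0]))
c=W[:4].mean(0)[:2]; Rm=np.array([[np.cos(th),-np.sin(th)],[np.sin(th),np.cos(th)]])
o=c-Rm@[0,-.0325]; print('rig o',o,'hole',o+Rm@[-.018,-.08])
hl=W[4][:2]; 
# grip: scene/side end centres
t=two(a,(205+240/5,175+150/5),b,(220+197/5,170+112/5)); print('tip?',t)
# axis / hinge
# orange in side
for d,k in((a,'sc'),(b,'si')):
  for q,s in blobs(d,(3,150,60),(16,255,255),10)[0]: print(k,q,s)
print('lamp bottom, funnel later')
```

```text
Traceback (most recent call last):
  File "h.py", line 16, in two
    p,r=ray(d1,*a);q,s=ray(d2,*b); t=np.linalg.lstsq(np.c_[r,-s],q-p,rcond=None)[0]
                                     ~~~~~~~~~~~~~~~^^^^^^^^^^^^^^^^^^^^^^^^^^^^
numpy.linalg.LinAlgError: Incompatible dimensions
```

```bash
python3 - <<'E'
s=open('h.py').read()
s=s.replace("    if fn:","    d['rotation']=np.array(d['rotation'])\n    if d['rotation'].ndim==1: d['rotation']=R.from_euler('xyz',d['rotation']).as_matrix()\n    if fn:")
open('h.py','w').write(s)
import pickle;from scipy.spatial.transform import Rotation as R
t=pickle.load(open('s0.pkl','rb'))
for d in t[:2]: d['rotation']=R.from_euler('xyz',d['rotation']).as_matrix()
pickle.dump(t,open('s0.pkl','wb'))
E
cat > m2.py <<'E'
from m import *
S=[(205+x/5,175+y/5) for x,y in ((175,53),(78,118),(328,207),(231,275),(177,98))]
D=[(220+(x-400)/5,170+y/5) for x,y in ((578,352),(712,322),(515,160),(638,135),(602,310))]
W=[]
for s,d in zip(S,D):
    P,e=two(a,s,b,d); W.append(P); print(P.round(4),round(e,4), onz(a,*s,.09).round(4)[:2],onz(b,*d,.09).round(4)[:2])
W=np.array(W)
xd=(W[1]-W[0]+W[3]-W[2])[:2]; yd=(W[2]-W[0]+W[3]-W[1])[:2]
print('sizes',np.linalg.norm(xd)/2,np.linalg.norm(yd)/2)
th=np.arctan2(yd[1],yd[0])-np.pi/2; print('yaw',th,np.arctan2(xd[1],xd[0]))
c=W[:4].mean(0)[:2]; Rm=np.array([[np.cos(th),-np.sin(th)],[np.sin(th),np.cos(th)]])
o=c-Rm@[0,-.0325]; print('rig o',o,'hole',o+Rm@[-.018,-.08])
t=two(a,(205+240/5,175+150/5),b,(220+197/5,170+112/5)); print('tip?',t)
for d,k in((a,'sc'),(b,'si')):
  for q,s in blobs(d,(3,150,60),(16,255,255),10)[0]: print(k,q,s)
  print(k,blobs(d,(0,150,80),(5,255,255),10)[0])
for nm,z,s,d in (('jar',.105,(452,291),(327,337)),('bottle',.125,(353,396),(468,281)),('tin',.085,(261,222),(511,538)),('decoy',.13,(347,167),(345,541)),('lamp',.3,(565,432),(357,130)),('head',.12,(313,199),(422,517))):
  s=np.array(s)*.64;d=np.array(d)*.64; print(nm,onz(a,*s,z).round(3),onz(b,*d,z).round(3),two(a,s,b,d)[0].round(3))
E
python3 m2.py
```

```text
[ 0.5477 -0.0495  0.0897] 0.006 [ 0.5449 -0.0486] [ 0.5504 -0.0511]
[ 0.6223 -0.0435  0.0899] 0.0047 [ 0.6202 -0.0426] [ 0.6244 -0.0446]
[0.5378 0.0958 0.0893] 0.0054 [0.5354 0.0968] [0.5401 0.0937]
[0.6118 0.1009 0.0913] 0.0063 [0.6083 0.1012] [0.615  0.1006]
[ 0.5656 -0.0222  0.0876] 0.0069 [ 0.5631 -0.0198] [ 0.5683 -0.0257]
sizes 0.0745469067949647 0.14522802145951044
yaw 0.07046807183439063 0.07531117630172149
rig o [0.57763304 0.0583455 ] hole [ 0.56531049 -0.02272333]
tip? (array([0.57984707, 0.06582537, 0.14982386]), np.float64(0.006322199412355697))
sc [401.5, 13.2] [395, 8, 13, 10, 31]
sc [507.3, 19.4] [501, 10, 11, 20, 147]
sc [500.8, 45.2] [481, 39, 31, 12, 122]
sc [484.5, 65.2] [475, 58, 17, 13, 36]
sc [122.8, 81.1] [120, 77, 7, 8, 18]
sc [106.5, 88.0] [96, 82, 24, 13, 88]
sc [221.2, 105.0] [218, 102, 8, 7, 45]
sc [199.5, 126.4] [197, 124, 6, 7, 30]
sc [133.9, 159.9] [129, 155, 11, 11, 18]
sc [318.9, 252.0] [296, 231, 47, 43, 1588]
sc [224.5, 263.0] [218, 256, 18, 13, 127]
sc [([419.7, 0.5], [417, 0, 6, 2, 11]), ([235.2, 34.5], [233, 33, 5, 4, 13]), ([246.1, 44.1], [244, 43, 5, 3, 14]), ([257.4, 53.8], [255, 52, 6, 4, 14]), ([256.9, 212.5], [251, 203, 13, 20, 123]), ([291.7, 325.1], [288, 320, 8, 12, 62])]
si [297.9, 190.3] [289, 182, 18, 17, 216]
si [295.1, 209.6] [289, 207, 14, 5, 17]
si [269.6, 334.4] [265, 326, 10, 18, 152]
si [221.2, 352.1] [214, 340, 15, 26, 309]
si [([266.8, 156.7], [264, 154, 6, 6, 27]), ([257.8, 188.0], [254, 181, 9, 15, 106])]
jar [0.43  0.05  0.105] [0.439 0.045 0.105] [0.434 0.049 0.103]
bottle [0.717 0.138 0.125] [0.715 0.12  0.125] [0.717 0.132 0.114]
tin [ 0.639 -0.344  0.085] [ 0.648 -0.342  0.085] [ 0.643 -0.342  0.089]
decoy [ 0.421 -0.336  0.13 ] [ 0.43  -0.323  0.13 ] [ 0.429 -0.327  0.14 ]
lamp [0.551 0.437 0.3  ] [0.551 0.416 0.3  ] [0.55  0.435 0.292]
head [ 0.528 -0.306  0.12 ] [ 0.533 -0.307  0.12 ] [ 0.53  -0.306  0.12 ]
```

```bash
python3 -m jog '[[[0,0,-7.4,2.4,-3.8,0.5,8.5],[0,0,-7.4,2.4,-3.8,0.5,8.5],[0,0,-7.4,2.4,-3.8,0.5,8.5],[0,0,-7.4,2.4,-3.8,0.5,8.5],[0,0,-7.4,2.4,-3.8,0.5,8.5],[0,0,-7.4,2.4,-3.8,0.5,8.5],[0,0,-7.4,2.4,-3.8,0.5,8.5],[0,0,-7.4,2.4,-3.8,0.5,8.5],[0,0,-7.4,2.4,-3.8,0.5,8.5],[0,0,-7.4,2.4,-3.8,0.5,8.5]]]' 40
python3 -m jog '[[[0,0,-7.4,0.9,-4.3,-0.4,8.5],[0,0,-7.4,0.9,-4.3,-0.4,8.5],[0,0,-7.4,0.9,-4.3,-0.4,8.5],[0,0,-7.4,0.9,-4.3,-0.4,8.5],[0,0,-7.4,0.9,-4.3,-0.4,8.5],[0,0,-7.4,0.9,-4.3,-0.4,8.5],[0,0,-7.4,0.9,-4.3,-0.4,8.5],[0,0,-7.4,0.9,-4.3,-0.4,8.5],[0,0,-7.4,0.9,-4.3,-0.4,8.5],[0,0,-7.4,0.9,-4.3,-0.4,8.5],[0,0,-7.4,0.9,-4.3,-0.4,8.5],[0,0,-7.4,0.9,-4.3,-0.4,8.5],[0,0,0,0,0,0,8.5],[0,0,0,0,0,0,8.5]]]'
python3 - <<'E'
from h import *
s=get_state(); print(s['q'].round(2))
d=snap('wrist'); cv2.imwrite('pics/w1.png',cv2.resize(d['pixels'][:,:,::-1],(800,600)))
import pickle; pickle.dump(d,open('w1.pkl','wb')); print(d['position'],d['rotation'][:,2],proj(d,[.53,-.306,.13])*800/512)
E
```

```text
t: 1.15
tcp_pos: [0.4216, 0.2165, 0.2816]
ee_rot: [3.142, -0.0, 1.551]
contact_force: [0.4, 1.2, -0.8]
grip_width: 0.0852
t: 2.55
tcp_pos: [0.5285, -0.2986, 0.2326]
ee_rot: [3.141, 0.001, 0.005]
contact_force: [0.9, 1.3, 0.6]
grip_width: 0.0851
[-0.09  0.62  0.79  1.68 -0.49  1.06 -0.71]
[ 0.60032297 -0.29778615  0.37431721] [-0.28450569 -0.00111054 -0.95867371] [412.69457472 299.81883353]
```

View pics/w1.png

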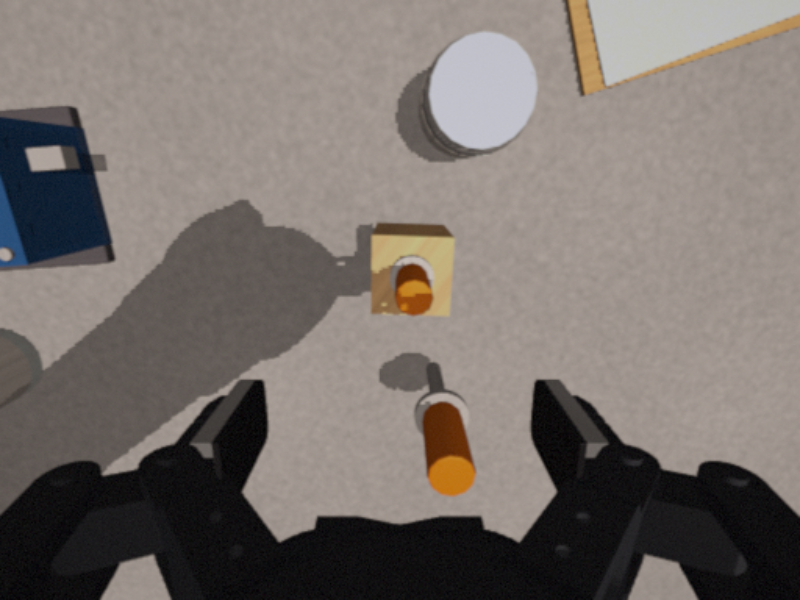

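Wrist view: the stand's top is around (412,276) and the pin head's top at (414,298), within 2 mm of the two-view estimate. Descending to grasp.

```bash
python3 -m jog '[[[0,0,0,0.1,-0.4,-3.6,8.5],[0,0,0,0.1,-0.4,-3.6,8.5],[0,0,0,0,0,-3.6,8.5],[0,0,0,0,0,-2.0,8.5],[0,0,0,0,0,-1.6,8.5],[0,0,0,0,0,0,4],[0,0,0,0,0,0,2],[0,0,0,0,0,0,1],[0,0,0,0,0,0,1],[0,0,0,0,0,0,1],[0,0,0,0,0,0,1],[0,0,0,0,0,0,1],[0,0,0,0,0,0,1]]]' 50
python3 - <<'E'
from h import *
import pickle; d=pickle.load(open('w1.pkl','rb'));f=.64
print('head',onz(d,414*f,297*f,.13)); print('stand',[onz(d,u*f,v*f,.075).round(4) for u,v in((412,276),(372,237),(453,237),(372,314),(451,316))])
print(get_state()['q'].round(2))
E
```

```text
t: 3.9
tcp_pos: [0.5315, -0.3059, 0.0903]
ee_rot: [3.141, -0.001, 0.007]
contact_force: [-0.5, 1.8, 8.0]
grip_width: 0.0209
head [ 0.53165464 -0.30671126  0.13      ]
stand [array([ 0.531 , -0.3071,  0.075 ]), array([ 0.5574, -0.2802,  0.075 ]), array([ 0.5577, -0.334 ,  0.075 ]), array([ 0.5037, -0.2796,  0.075 ]), array([ 0.5026, -0.3348,  0.075 ])]
[ 0.01  0.79  0.65  1.77 -0.64  0.81 -0.59]
```

```bash
python3 -m jog '[[[0,0,0,0,0,3,1],[0,0,0,0,0,4.5,1],[0,0,0,0.4,3.0,3,1],[0,0,0,0.5,4.2,1,1],[0,0,0,0.5,4.2,0,1],[0,0,0,0.5,4.2,0,1],[0,0,0,0.5,4.2,0,1],[0,0,0,0.5,4.2,0,1],[0,0,0,0.5,3.0,0,1],[0,0,0,0.0,1.3,0,1],[0,0,0,0,0,0,1],[0,0,0,0,0,0,1],[0,0,0,0,0,0,1]]]'
cat > look.py <<'E'
from h import *
import sys,pickle
fn=sys.argv[1]; d=snap('wrist'); s=get_state(); pickle.dump(d,open(fn+'.pkl','wb'))
cv2.imwrite(f'pics/{fn}.png',cv2.resize(d['pixels'][:,:,::-1],(800,600)))
h=cv2.cvtColor(d['pixels'],cv2.COLOR_RGB2HSV); m=cv2.inRange(h,(22,130,90),(35,255,255))
print(s['tcp_pos'],s['q'].round(2))
cs=cv2.findContours(m,cv2.RETR_EXTERNAL,cv2.CHAIN_APPROX_NONE)[0]
for q in cs:
    if cv2.contourArea(q)>100:
        r=cv2.minAreaRect(q); print('yellow',np.array(r[0])*1.5625,r[1],onz(d,*r[0],.09))
for z in(.13,.09): print('tip px',proj(d,[*s['tcp_pos'][:2],z])*1.5625)
E
python3 look.py w2
```

```text
t: 5.2
tcp_pos: [0.5648, -0.0244, 0.2045]
ee_rot: [3.141, -0.0, 0.004]
contact_force: [-0.0, -0.5, -0.8]
grip_width: 0.0207
[ 0.56486733 -0.02426302  0.20449629] [-0.61  0.6   0.82  1.82 -0.52  0.96 -1.14]
yellow [396.34647369 295.47336102] (31.44556427001953, 33.20958709716797) [ 0.5657214  -0.02252301  0.09      ]
tip px [399.3889509  318.17731285]
tip px [399.29028626 296.88136001]
```

View pics/w2.png

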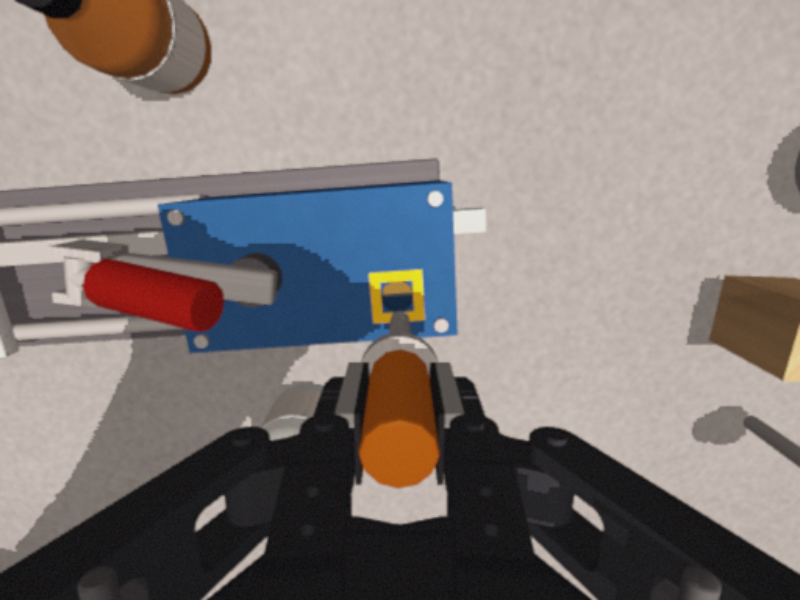

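The wrist view puts the ring at (396,295) and the pin tip at (400,318), as predicted. The shift needed is about +1 mm, +2 mm. Inserting now.

```bash
python3 -m jog '[[[0,0,0,0.1,0.2,0,1],[0,0,0,0,0,-3,1],[0,0,0,0,0,-3,1],[0,0,0,0,0,-1.5,1],[0,0,0,0,0,-1,1],[0,0,0,0,0,-1,1],[0,0,0,0,0,-0.6,1],[0,0,0,0,0,0,1],[0,0,0,0,0,0,1]]]'; python3 -c "
from h import *
d=snap('side','s1.png');print([get_state()[k] for k in('t','tcp_pos','contact_force')])
cv2.imwrite('pics/s1c.png',cv2.resize(d['pixels'][170:260,225:295,::-1],(560,600)))"
```

```text
t: 6.15
tcp_pos: [0.5668, -0.0212, 0.104]
ee_rot: [3.141, -0.002, 0.006]
contact_force: [1.1, -1.4, 1.9]
grip_width: 0.0211
[6.2, array([ 0.56665159, -0.02109386,  0.10390086]), array([ 0.91269991, -2.18148116,  1.12887922])]
```

```bash
python3 -m jog '[[[0,0,0,0,0,-0.15,1],[0,0,0,0,0,-0.15,1],[0,0,0,0,0,0,1]]]'; python3 -c "
from h import *
d=snap('side');print([get_state()[k] for k in('t','tcp_pos','contact_force')])
cv2.imwrite('pics/s1c.png',cv2.resize(d['pixels'][170:260,225:295,::-1],(560,600)))"
```

```text
t: 6.5
tcp_pos: [0.5671, -0.0209, 0.1031]
ee_rot: [-3.14, -0.003, 0.006]
contact_force: [-14.0, 2.1, 54.5]
grip_width: 0.021
[6.55, array([ 0.56703563, -0.02090251,  0.10308948]), array([-14.8100489 ,   2.0759006 ,  55.29937131])]
```

View pics/s1c.png

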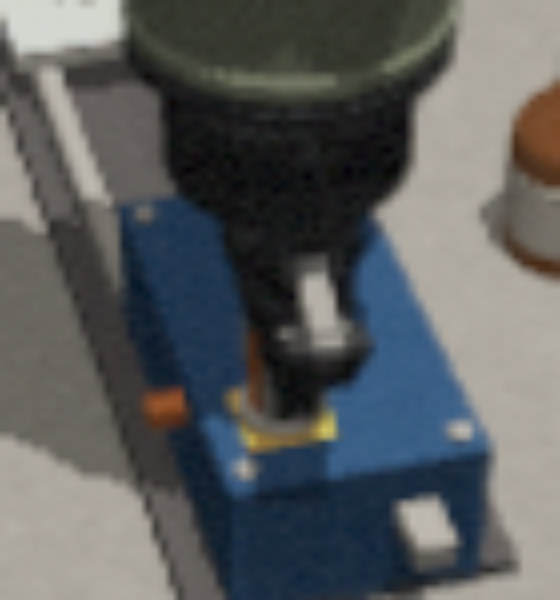

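The side crop shows the collar down on the ring and the orange tab sprung out at (165,408), so the latch is tripped. Taking the pin back to its stand.

```bash
python3 -m jog '[[[0,0,0,0,0,1,1],[0,0,0,0,0,3,1],[0,0,0,0,0,4,1],[0,0,0,-0.2,-2.2,2.0,1],[0,0,0,-0.5,-4.2,0,1],[0,0,0,-0.5,-4.2,0,1],[0,0,0,-0.5,-4.2,0,1],[0,0,0,-0.5,-4.2,0,1],[0,0,0,-0.5,-4.2,0,1],[0,0,0,-0.5,-3.4,0,1],[0,0,0,-0.3,-1.8,0,1],[0,0,0,0,0,0,1],[0,0,0,0,0,0,1]]]'
python3 look.py w3; python3 -c "
from h import *; import pickle
d=pickle.load(open('w3.pkl','rb')); print('stand ctr px',proj(d,[.531,-.307,.075])*1.5625)"
```

```text
t: 7.85
tcp_pos: [0.531, -0.3045, 0.2002]
ee_rot: [-3.141, 0.0, 0.006]
contact_force: [0.4, -0.2, -2.1]
grip_width: 0.0209
[ 0.53134986 -0.30383851  0.2001814 ] [-0.06  0.66  0.76  1.69 -0.53  1.   -0.68]
tip px [398.42757971 320.31066613]
tip px [398.53038205 298.33096003]
stand ctr px [403.71674017 292.24591342]
```

View pics/w3.png

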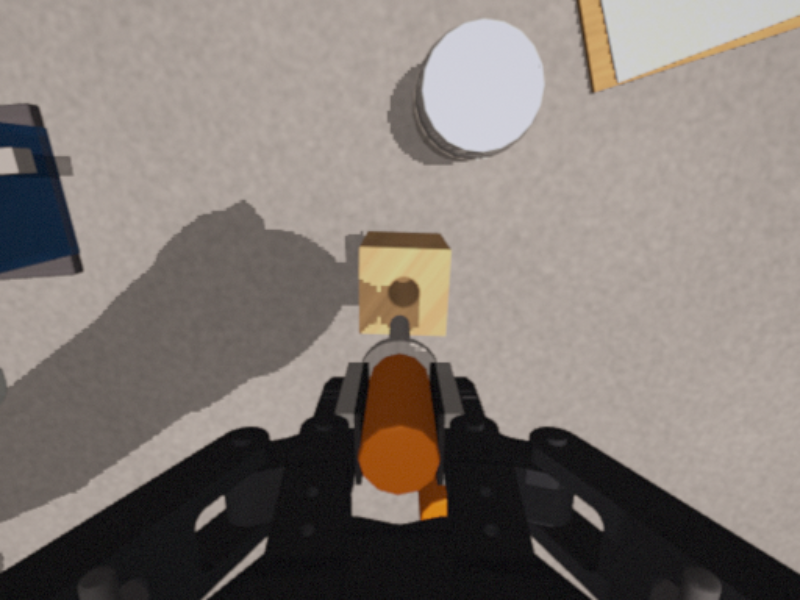

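The stand hole at (403,292) is where predicted, and the tip at (399,320) needs about -3 mm in y.

```bash
python3 -m jog '[[[0,0,0,0,-0.3,0,1],[0,0,0,0,0,-4,1],[0,0,0,0,0,-3,1],[0,0,0,0,0,-2,1],[0,0,0,0,0,-1.5,1],[0,0,0,0,0,-0.6,1],[0,0,0,0,0,0,1],[0,0,0,0,0,0,1]]]' 25
```

```text
t: 8.7
tcp_pos: [0.5315, -0.3079, 0.09]
ee_rot: [3.141, -0.001, 0.007]
contact_force: [0.4, 0.5, -1.3]
grip_width: 0.0209
```

```bash
python3 -m jog '[[[0,0,0,0,0,-0.1,1],[0,0,0,0,0,-0.1,1],[0,0,0,0,0,0,3],[0,0,0,0,0,0,5],[0,0,0,0,0,0,7],[0,0,0,0,0,0,8.5],[0,0,0,0,0,2,8.5],[0,0,0,0,0,4,8.5],[0,0,0,0,0,4,8.5],[0,0,0,0,0.5,4,8.5],[0,0,0,0,0,0,8.5],[0,0,0,0,0,0,8.5]]]'
python3 look.py w4;  python3 -c "
from h import *; import pickle
d=pickle.load(open('w4.pkl','rb')); print('head px at',proj(d,[.531,-.307,.13])*1.5625,'collar',proj(d,[.531,-.307,.08])*1.5625)
h=cv2.cvtColor(d['pixels'],cv2.COLOR_RGB2HSV);m=cv2.inRange(h,(5,190,80),(16,255,255));n,l,s,c=cv2.connectedComponentsWithStats(m)
print([(c[i]*1.5625,s[i]*1.5625) for i in range(1,n) if s[i,4]>30])"
```

```text
t: 9.9
tcp_pos: [0.5314, -0.3026, 0.2279]
ee_rot: [3.142, -0.001, 0.007]
contact_force: [-0.2, -0.2, -0.5]
grip_width: 0.0852
[ 0.53098513 -0.3024412   0.22694669] [-0.08  0.63  0.79  1.67 -0.5   1.05 -0.7 ]
tip px [399.26274553 305.8248454 ]
tip px [399.20257651 287.90043045]
head px at [407.47519529 305.85491904] collar [406.08160036 284.16547212]
[(array([407.07998582, 298.68265595]), array([390.625 , 273.4375,  35.9375,  51.5625, 826.5625])), (array([438.51102941, 443.88034759]), array([ 418.75  ,  410.9375,   50.    ,   81.25  , 1460.9375]))]
```

Pin is back: the head blob sits at (407,299), at the predicted pose. Now I measure the crank from the earlier wrist view w2.

Run:
```python
from h import *
import pickle
d=pickle.load(open('w2.pkl','rb')); f=.64
g=lambda u,v,z:onz(d,u*f,v*f,z)
print('arm',g(276,285,.115),g(75,262,.115))
h=cv2.cvtColor(d['pixels'],cv2.COLOR_RGB2HSV);m=cv2.inRange(h,(0,180,50),(4,255,255))|cv2.inRange(h,(176,180,50),(180,255,255))
n,l,s,c=cv2.connectedComponentsWithStats(m); i=1+s[1:,4].argmax(); print(c[i]/f,s[i]/f)
r=cv2.minAreaRect(np.argwhere(l==i)[:,::-1].astype(np.float32)); B=cv2.boxPoints(r)/f; print(B)
for z in(.131,.145): print(z,g(90,280,.131),g(205,307,z),'ctr',g(*(c[i]/f),z))
```

```text
arm [0.57807297 0.04100196 0.115     ] [0.58994841 0.14481034 0.115     ]
[153.77325859 294.00405534] [  84.375   259.375   139.0625   71.875  4093.75  ]
[[ 79.12248 303.79538]
 [ 90.11513 254.82816]
 [226.20938 285.3799 ]
 [215.21674 334.34714]]
0.131 [0.58422639 0.1275857  0.131     ] [0.5706338  0.07279524 0.131     ] ctr [0.57724491 0.09736449 0.131     ]
0.145 [0.58422639 0.1275857  0.131     ] [0.57491132 0.06652913 0.145     ] ctr [0.58109266 0.08950119 0.145     ]
```

```bash
python3 -m jog '[[[0,0,8.3,0.5,3.9,0.2,8.5],[0,0,8.3,0.5,3.9,0.2,8.5],[0,0,8.3,0.5,3.9,0.2,8.5],[0,0,8.3,0.5,3.9,0.2,8.5],[0,0,8.3,0.5,3.9,0.2,8.5],[0,0,8.3,0.5,3.9,0.2,8.5],[0,0,8.3,0.5,3.9,0.2,8.5],[0,0,8.3,0.5,3.9,0.2,8.5],[0,0,8.3,0.5,3.9,0,8.5],[0,0,8.3,0.3,3.7,0,8.5],[0,0,0,0,0,0,8.5],[0,0,0,0,0,0,8.5],[0,0,0,0,0,0,8.5]]]'
python3 look.py w5
```

```text
t: 11.25
tcp_pos: [0.5787, 0.084, 0.2426]
ee_rot: [-3.141, 0.001, 1.452]
contact_force: [0.0, -0.3, 0.3]
grip_width: 0.0852
[0.57883639 0.08387223 0.24284799] [-0.54  0.48  0.43  1.71 -0.23  1.   -0.16]
yellow [397.88851738 423.26860428] (23.67345428466797, 26.96143341064453) [ 0.56501358 -0.02207361  0.09      ]
tip px [399.77020823 299.18062972]
tip px [399.64521397 282.80113869]
```

View pics/w5.png

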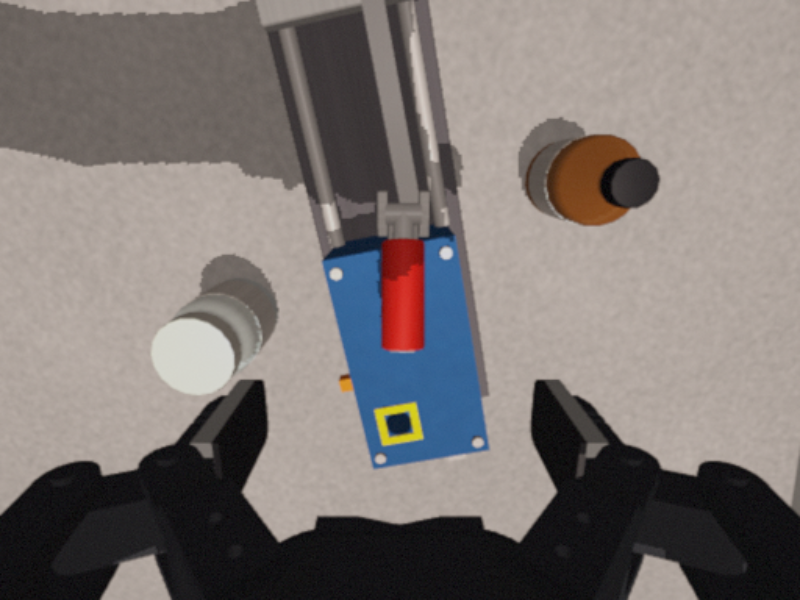

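Wrist view: the grip lies straight along the tool's axis, with its hinge at (403,213) and free end at (403,350). The jaws are already square to it.

Run:
```python
from h import *
import pickle
d=pickle.load(open('w5.pkl','rb')); f=.64
H=onz(d,403*f,213*f,.131); H2=np.array([.5776,.0583,.131])+.075*np.array([np.cos(1.452),np.sin(1.452),0])
u=np.array([np.cos(1.452),np.sin(1.452),0])
for h in (H,H2):
  print('hinge',h)
  for th in (0,.1,.2,.3,.4): 
    D=-np.cos(th)*u+np.sin(th)*np.array([0,0,1]); n=np.cos(th)*np.array([0,0,1])+np.sin(th)*u
    T=h+.075*D; print(th,T.round(4),[proj(d,p)[1].round(1)/f for p in (T-.012*n,T,T+.012*n)],proj(d,h+.015*D+.012*n)/f)
print('ring frame: red rows')
h=cv2.cvtColor(d['pixels'],cv2.COLOR_RGB2HSV);m=cv2.inRange(h,(0,150,50),(5,255,255))|cv2.inRange(h,(176,150,50),(180,255,255))
n,l,s,c=cv2.connectedComponentsWithStats(m); i=1+s[1:,4].argmax(); print(c[i]/f,s[i]/f)
```

```text
hinge [0.58645513 0.1331885  0.131     ]
0 [0.5776 0.0587 0.131 ] [np.float64(332.96875), np.float64(339.84375), np.float64(347.5)] [403.1074484  243.41931188]
0.1 [0.5776 0.0591 0.1385] [np.float64(338.4375), np.float64(343.90625), np.float64(349.84375)] [403.14033623 241.46229746]
0.2 [0.5777 0.0602 0.1459] [np.float64(343.125), np.float64(346.875), np.float64(350.9375)] [403.17222634 239.18045227]
0.3 [0.578  0.062  0.1532] [np.float64(346.875), np.float64(348.75), np.float64(350.78125)] [403.20273664 236.59287535]
0.4 [0.5783 0.0646 0.1602] [np.float64(349.53125), np.float64(349.21875), np.float64(349.0625)] [403.23148821 233.72342745]
hinge [0.58648878 0.1327714  0.131     ]
0 [0.5776 0.0583 0.131 ] [np.float64(333.59375), np.float64(340.46875), np.float64(348.125)] [403.25903599 244.18009225]
0.1 [0.5776 0.0587 0.1385] [np.float64(339.0625), np.float64(344.53125), np.float64(350.46875)] [403.29300429 242.2295284 ]
0.2 [0.5778 0.0598 0.1459] [np.float64(343.90625), np.float64(347.5), np.float64(351.71875)] [403.32593332 239.95409556]
0.3 [0.578  0.0616 0.1532] [np.float64(347.5), np.float64(349.375), np.float64(351.40625)] [403.35742842 237.37282114]
0.4 [0.5783 0.0642 0.1602] [np.float64(350.15625), np.float64(350.0), np.float64(349.84375)] [403.38709827 234.50949203]
ring frame: red rows
[402.34289524 293.80983315] [ 382.8125  239.0625   40.625   110.9375 2856.25  ]
```

Two independent hinge estimates agree at (0.5865, 0.133), with a fold of about 0.2 rad. I'll pinch 60 mm out from the hinge and follow the arc.

```bash
python3 -m jog '[[[0,0,0,0.1,-0.5,-3.5,8.5],[0,0,0,0,-0.4,-3.5,8.5],[0,0,0,0,0,-3,8.5],[0,0,0,0,0,-1.8,8.5],[0,0,0,0,0,0,4],[0,0,0,0,0,0,1],[0,0,0,0,0,0,1],[0,0,0,0,0,0,1],[0,0,0,0,0,0,1],[0,0,0,0,0,0,1],[0,0,0,0,0,0,1]]]' 30
```

```text
t: 12.4
tcp_pos: [0.5801, 0.076, 0.1256]
ee_rot: [3.141, 0.0, 1.455]
contact_force: [-2.1, -3.9, 4.3]
grip_width: 0.0231
```

```bash
python3 -m jog '[[[0,0,0,0.02,0.17,0.57,1],[0,0,0,0.02,0.17,0.57,1],[0,0,0,0.03,0.29,0.52,1],[0,0,0,0.03,0.29,0.52,1],[0,0,0,0.05,0.38,0.46,1],[0,0,0,0.05,0.38,0.46,1],[0,0,0,0.06,0.47,0.37,1],[0,0,0,0.06,0.47,0.37,1],[0,0,0,0,0,0,1]]]'
```

```text
t: 13.3
tcp_pos: [0.5832, 0.1031, 0.1641]
ee_rot: [-3.142, -0.0, 1.456]
contact_force: [-3.0, -0.0, -4.9]
grip_width: 0.0229
```

```bash
python3 -m jog '[[[0,0,0,0.06,0.53,0.27,1],[0,0,0,0.06,0.53,0.27,1],[0,0,0,0.07,0.57,0.16,1],[0,0,0,0.07,0.57,0.16,1],[0,0,0,0.06,0.51,0.04,1],[0,0,0,0.06,0.51,0.04,1],[0,0,0,0.03,0.24,0,1],[0,0,0,0,0,0,1],[0,0,0,0,0,0,1]]]'
python3 - <<'E'
from h import *
a=snap('scene');b=snap('side')
g=lambda d,x,y:cv2.resize(d['pixels'][y:y+75,x:x+50,::-1],(400,600),interpolation=cv2.INTER_CUBIC)
cv2.imwrite('pics/u.png',np.hstack([g(a,230,165),g(b,235,140)]))
E
```

```text
t: 14.2
tcp_pos: [0.5876, 0.1373, 0.1735]
ee_rot: [3.141, -0.0, 1.455]
contact_force: [-1.4, -2.6, -1.8]
grip_width: 0.0228
```

View pics/u.png

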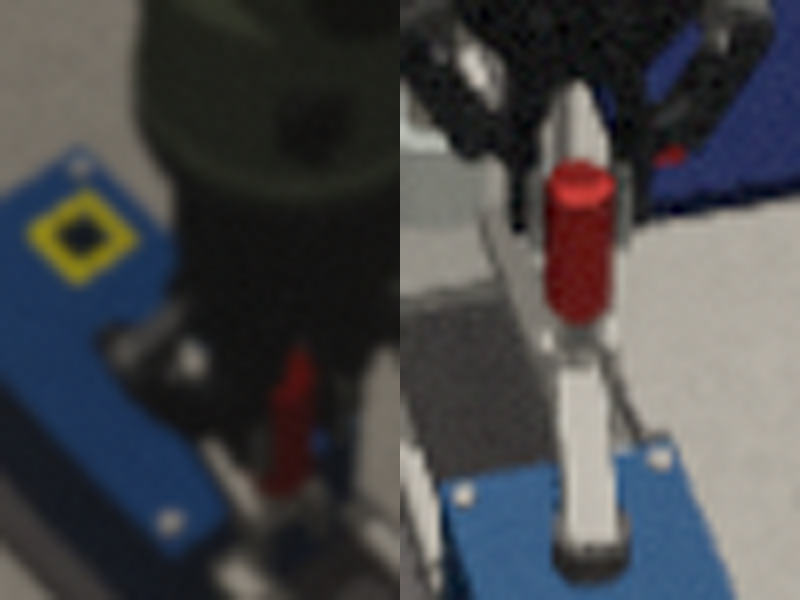

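The grip looks upright in both views. I push outward slightly to confirm the end stop.

```bash
python3 -m jog '[[[0,0,0,0.03,0.25,0,1],[0,0,0,0.03,0.25,0,1],[0,0,0,0,0,0,1]]]'
```

```text
t: 14.6
tcp_pos: [0.5881, 0.1411, 0.1732]
ee_rot: [3.141, 0.001, 1.454]
contact_force: [-3.0, -9.3, -1.8]
grip_width: 0.0232
```

```bash
python3 -m jog '[[[0,0,0,0.03,0.2,0,1],[0,0,0,0,0,0,1],[0,0,0,0,0,0,3],[0,0,0,0,0,0,5],[0,0,0,0,0,0,7],[0,0,0,0,0,0,8.5],[0,0,0,0,0,3,8.5],[0,0,0,0,-1,4,8.5],[0,0,0,0,-2,3,8.5],[0,0,0,0,0,0,8.5],[0,0,0,0,0,0,8.5]]]'
python3 - <<'E'
from h import *
import pickle
w=snap('wrist');b=snap('side');a=snap('scene');s=get_state();print(s['tcp_pos'])
pickle.dump((a,b,w),open('s2.pkl','wb'))
g=lambda d,x,y:cv2.resize(d['pixels'][y:y+75,x:x+50,::-1],(400,600),interpolation=cv2.INTER_CUBIC)
cv2.imwrite('pics/u2.png',np.hstack([cv2.resize(w['pixels'][80:300,180:326,::-1],(400,600)),g(b,235,140)]))
for z in(.115,.131,.206): print(z,[proj(d,[.5865,.133,z]) for d in(w,b)])
E
```

```text
t: 15.7
tcp_pos: [0.5884, 0.114, 0.2736]
ee_rot: [3.141, -0.001, 1.455]
contact_force: [-0.4, 0.3, -1.4]
grip_width: 0.085
[0.58776851 0.1146717  0.27206611]
0.115 [array([251.45880361, 162.61259743]), array([256.13794784, 184.70594283])]
0.131 [array([251.29156657, 165.45533137]), array([256.14284849, 180.72316957])]
0.206 [array([250.19095328, 184.16381139]), array([256.16731696, 160.83756615])]
```

View pics/u2.png

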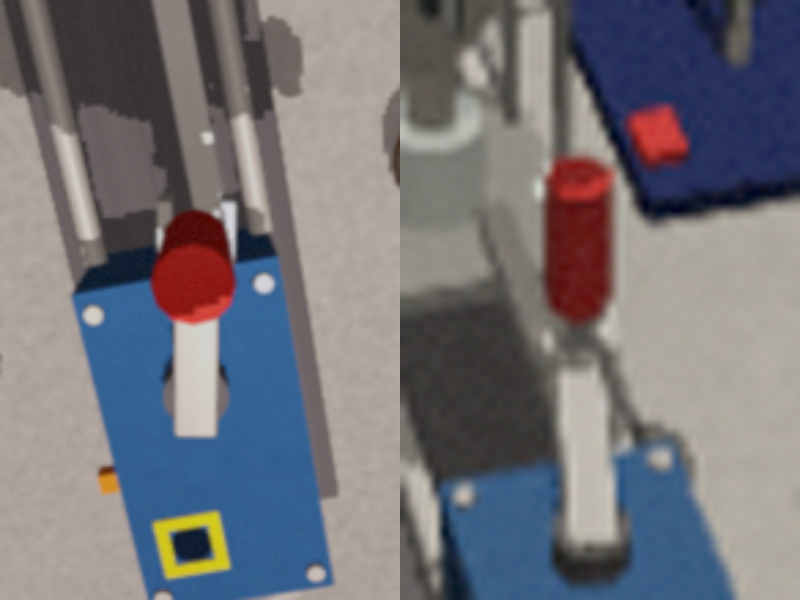

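The grip top is at wrist px (251,183), against (250,184) predicted for fully upright, so it is unfolded. Next I locate the lamp axis, from its silhouette edges intersected with the track line, and the funnel mouth.

```bash
cat > lamp.py <<'E'
from h import *
import pickle
o=np.array([.5776,.0583]); th=.0715; ry=np.array([-np.sin(th),np.cos(th)]); rx=np.array([np.cos(th),np.sin(th)])
def rig(P): return np.array([(P[:2]-o)@rx,(P[:2]-o)@ry])
if __name__=="__main__":
    a,b,_=pickle.load(open('s0.pkl','rb'))
    for d,k,(x0,x1,y0,y1) in ((a,'scene',(335,400,215,290)),(b,'side',(205,250,30,92))):
        g=cv2.cvtColor(d['pixels'],cv2.COLOR_RGB2GRAY)
        for y in range(y0,y1,6 if k=='scene' else 5):
            r=g[y,x0:x1]; i=np.where(r<32)[0]; print(k,y,(x0+i.min(),x0+i.max(),len(i)) if len(i) else None)
    for d,k in((a,'scene'),(b,'side')):
        h=cv2.cvtColor(d['pixels'],cv2.COLOR_RGB2HSV);m=cv2.inRange(h,(5,100,50),(16,255,255))
        n,l,s,c=cv2.connectedComponentsWithStats(m)
        for i in range(1,n):
            if s[i,4]>300:
                e=cv2.fitEllipse(max(cv2.findContours((l==i).astype(np.uint8),0,1)[0],key=cv2.contourArea)); P=onz(d,*e[0],.23); print(k,e,P,rig(P))
E
python3 lamp.py
```

```text
scene 215 None
scene 221 None
scene 227 (np.int64(355), np.int64(381), 27)
scene 233 (np.int64(351), np.int64(386), 36)
scene 239 (np.int64(349), np.int64(388), 40)
scene 245 (np.int64(346), np.int64(388), 43)
scene 251 (np.int64(344), np.int64(386), 43)
scene 257 (np.int64(342), np.int64(383), 42)
scene 263 (np.int64(340), np.int64(380), 41)
scene 269 (np.int64(337), np.int64(377), 33)
scene 275 (np.int64(346), np.int64(374), 29)
scene 281 (np.int64(347), np.int64(370), 24)
scene 287 None
side 30 None
side 35 (np.int64(218), np.int64(234), 14)
side 40 (np.int64(206), np.int64(238), 24)
side 45 (np.int64(213), np.int64(239), 27)
side 50 (np.int64(214), np.int64(239), 26)
side 55 (np.int64(214), np.int64(239), 26)
side 60 (np.int64(214), np.int64(239), 26)
side 65 (np.int64(210), np.int64(240), 27)
side 70 (np.int64(208), np.int64(240), 26)
side 75 (np.int64(216), np.int64(240), 25)
side 80 (np.int64(216), np.int64(240), 25)
side 85 (np.int64(206), np.int64(238), 23)
side 90 (np.int64(213), np.int64(227), 2)
scene ((83.46015930175781, -5.420890808105469), (45.260108947753906, 96.19540405273438), 65.08341217041016) [ 0.57197179 -1.097976    0.23      ] [-0.08821714 -1.1529196 ]
scene ((137.56068420410156, 48.75449752807617), (33.815101623535156, 189.19180297851562), 69.92952728271484) [ 0.55451562 -0.65924639  0.23      ] [-0.07428627 -0.71406391]
scene ((318.8163757324219, 251.88198852539062), (42.46339416503906, 47.510475158691406), 105.93741607666016) [0.55688835 0.31497374 0.23      ] [-0.00232219  0.25749755]
side ((236.72821044921875, 119.16475677490234), (20.110042572021484, 37.17698287963867), 88.13463592529297) [0.55954658 0.31541029 0.23      ] [0.00036043 0.25774309]
side ((221.18936157226562, 351.8132019042969), (14.403958320617676, 27.610334396362305), 172.7658233642578) [ 0.43233067 -0.37375367  0.23      ] [-0.17576369 -0.42057185]
```

Run:
```python
from lamp import *
a,b,_=pickle.load(open('s0.pkl','rb'))
def plane(d,L,Rr):
    ns=[]
    for pts in (L,Rr):
        pts=np.array(pts,float); k=np.polyfit(pts[:,1],pts[:,0],1); y0,y1=pts[0,1],pts[-1,1]
        _,r0=ray(d,np.polyval(k,y0),y0);_,r1=ray(d,np.polyval(k,y1),y1); n=np.cross(r0,r1); ns.append(n/np.linalg.norm(n))
    n=ns[0]+ns[1]; return n/np.linalg.norm(n)
nA=plane(a,[(346-.5,245),(344-.5,251),(342-.5,257),(340-.5,263)],[(386.5,251),(383.5,257),(380.5,263),(377.5,269),(374.5,275)])
nB=plane(b,[(213.5,45),(213.5,50),(214,60),(215.5,75),(215.5,80)],[(239.5,45),(239.5,55),(240,65),(240.5,75),(240.5,80)])
print('vertical?',nA[2],nB[2])
# track line at z=.3 with scene plane
p=a['position']; base=np.array([*o,.3]); t=((p-base)@nA)/(np.array([*ry,0])@nA); print('lamp along track',t)
# both planes at z=.3
A=np.array([nA[:2],nB[:2]]); c=np.array([nA@p-nA[2]*.3,nB@b['position']-nB[2]*.3]); P=np.linalg.solve(A,c); print(P,rig(P))
# rims: scene near bottom rim row ~283-286 ; side near rim ~ row 87
for d,uv in((a,(358,285)),(b,(228,87.5))):
    P=onz(d,*uv,.3); v=P[:2]-d['position'][:2]; v/=np.linalg.norm(v); print('rim',rig(P[:2]+.04*v))
```

```text
vertical? -0.005582758844720981 0.008485172732465752
lamp along track 0.36304029845562397
[0.55036016 0.41973979] [-0.00134931  0.36246229]
rim [-0.0164646   0.37436424]
rim [-0.00149979  0.37110786]
```

Lamp is about 363 mm along the track and the funnel starts at about 258–260 mm, so roughly 8 rad of winding. Gripping the upright handle.

```bash
python3 -m jog '[[[0,0,0,-0.1,1.9,-1,8.5],[0,0,0,0,0,-4,8.5],[0,0,0,0,0,-3.5,8.5],[0,0,0,0,0,-1.6,8.5],[0,0,0,0,0,0,4],[0,0,0,0,0,0,1],[0,0,0,0,0,0,1],[0,0,0,0,0,0,1],[0,0,0,0,0,0,1],[0,0,0,0,0,0,1],[0,0,0,0,0,0,1]]]' 30
```

```text
t: 16.95
tcp_pos: [0.5877, 0.1333, 0.1731]
ee_rot: [3.14, -0.001, 1.455]
contact_force: [-0.4, 0.8, 6.9]
grip_width: 0.0227
```

```bash
python3 -m jog '[[[0,0,0,0.01,0.1,0,1],[0,0,0,-1.98,-0.02,0,1],[0,0,0,-1.91,-0.53,0,1],[0,0,0,-1.71,-1.01,0,1],[0,0,0,-1.39,-1.42,0,1],[0,0,0,-0.98,-1.73,0,1],[0,0,0,-0.50,-1.92,0,1],[0,0,0,0,0,0,1],[0,0,0,0,0,0,1]]]'
```

```text
t: 17.85
tcp_pos: [0.5032, 0.0675, 0.1729]
ee_rot: [3.14, -0.001, 1.454]
contact_force: [-1.5, -1.6, 11.1]
grip_width: 0.0233
```

```bash
python3 -m jog '[[[0,0,0,0.02,-1.98,0,1],[0,0,0,0.53,-1.91,0,1],[0,0,0,1.01,-1.71,0,1],[0,0,0,1.42,-1.39,0,1],[0,0,0,1.73,-0.98,0,1],[0,0,0,1.92,-0.50,0,1],[0,0,0,1.98,0.02,0,1],[0,0,0,1.91,0.53,0,1],[0,0,0,1.71,1.01,0,1],[0,0,0,1.39,1.42,0,1],[0,0,0,0.98,1.73,0,1],[0,0,0,0.50,1.92,0,1],[0,0,0,0,0,0,1],[0,0,0,0,0,0,1]]]'
```

```text
t: 19.25
tcp_pos: [0.653, 0.0513, 0.1729]
ee_rot: [-3.14, -0.001, 1.457]
contact_force: [-10.0, 1.5, 17.1]
grip_width: 0.0231
```

```bash
python3 -m jog '[[[0,0,0,-0.12,1.98,0,1],[0,0,0,-0.53,1.91,0,1],[0,0,0,-1.01,1.71,0,1],[0,0,0,-1.42,1.39,0,1],[0,0,0,-1.73,0.98,0,1],[0,0,0,-1.92,0.50,0,1],[0,0,0,-1.98,-0.02,0,1],[0,0,0,-1.91,-0.53,0,1],[0,0,0,-1.71,-1.01,0,1],[0,0,0,-1.39,-1.42,0,1],[0,0,0,-0.98,-1.73,0,1],[0,0,0,0,0,0,1],[0,0,0,0,0,0,1]]]'
cat > meas.py <<'E'
from lamp import *
a=snap('scene','f_scene.png');b=snap('side','f_side.png'); s=get_state(); pickle.dump((a,b),open('s3.pkl','wb'))
v=s['tcp_pos'][:2]-o; print(s['t'],'phi',np.degrees(np.arctan2(v[1],v[0])),np.linalg.norm(v))
for d,k in((a,'scene'),(b,'side')):
    h=cv2.cvtColor(d['pixels'],cv2.COLOR_RGB2HSV);m=cv2.inRange(h,(5,100,50),(16,255,255))
    n,l,st,c=cv2.connectedComponentsWithStats(m)
    for i in range(1,n):
        if st[i,4]>200 and st[i,1]>(90 if k=='side' else 180):
            e=cv2.fitEllipse(max(cv2.findContours((l==i).astype(np.uint8),0,1)[0],key=cv2.contourArea)); P=onz(d,*e[0],.23); print(k,st[i],e[1],rig(P))
E
python3 meas.py
python3 - <<'E'
from h import *
import pickle
a,b=pickle.load(open('s3.pkl','rb'))
g=lambda d,x,y,w,h:cv2.resize(d['pixels'][y:y+h,x:x+w,::-1],(400,int(400*h/w)))
cv2.imwrite('pics/fin.png',np.hstack([g(a,290,190,120,150),g(b,185,20,120,150)]))
E
```

```text
t: 20.55
tcp_pos: [0.5077, 0.0868, 0.173]
ee_rot: [3.139, -0.001, 1.454]
contact_force: [3.5, -2.0, 6.6]
grip_width: 0.0231
20.65 phi 157.53231410568745 0.07550043349193866
scene [217 253  20  19 254] (17.181760787963867, 19.84233856201172) [0.18611616 0.13668789]
scene [324 259  17  25 235] (10.97921085357666, 25.119997024536133) [0.00970218 0.31328647]
scene [328 278  46  27 770] (24.27720832824707, 45.66875076293945) [0.01220795 0.37690052]
side [289 182  19  17 250] (15.471098899841309, 18.746009826660156) [ 0.07616799 -0.0909275 ]
side [213 339  17  27 337] (14.41254997253418, 27.587066650390625) [-0.17569887 -0.42053265]
side [257 351  27  18 204] (16.775869369506836, 26.083049774169922) [-0.10349909 -0.45165666]
```

View pics/fin.png

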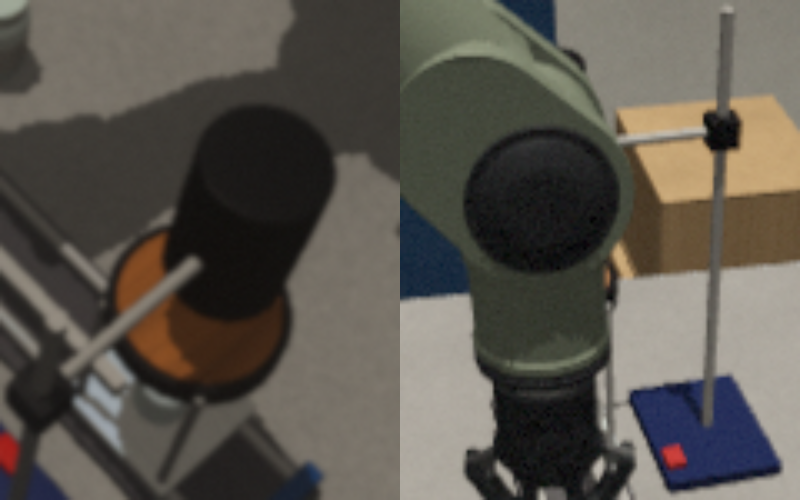

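The scene crop shows the funnel collar centred near (198,318), with the lamp's lower end still slightly further along the track. I wind another ~30° and then check the collar extents against the lamp.

```bash
python3 -m jog '[[[0,0,0,-0.50,-1.92,0,1],[0,0,0,0.02,-1.98,0,1],[0,0,0,0,0,0,1],[0,0,0,0,0,0,1]]]'
python3 - <<'E'
from lamp import *
from scipy.optimize import brentq
a=snap('scene'); s=get_state(); v=s['tcp_pos'][:2]-o; print(s['t'],'phi',np.degrees(np.arctan2(v[1],v[0])),np.linalg.norm(v))
pickle.dump(a,open('s4.pkl','wb'))
a0=pickle.load(open('s0.pkl','rb'))[0]
t=np.linspace(0,6.28,100)
def circ(y,z,r): C=o+ry*y; return np.array([proj(a,[C[0]+r*np.cos(q),C[1]+r*np.sin(q),z]) for q in t])
f=[lambda y:circ(y,.232,.064)[:,0].min(),lambda y:circ(y,.232,.064)[:,1].max()]
def meas(d,seed):
    g=cv2.cvtColor(d['pixels'],cv2.COLOR_RGB2GRAY)
    return g
print('prev eyeballed (img s3): left col 320.9 ->',brentq(lambda y:f[0](y)-320.9,.2,.5),' bottom row 309.4 ->',brentq(lambda y:f[1](y)-309.4,.2,.5))
print('lamp bottom rim row (s3 crop 318 -> 285.5):',brentq(lambda y:circ(y,.3,.04)[:,1].max()-285.5,.2,.5))
# orange inside: use left edge and bottom edge in both initial and now, differential
for d in(a0,pickle.load(open('s3.pkl','rb'))[0],a):
    h=cv2.cvtColor(d['pixels'],cv2.COLOR_RGB2HSV);m=cv2.inRange(h,(5,100,50),(16,255,255)); m[:,:280]=0;m[:220]=0;m[:,400:]=0
    ys,xs=np.where(cv2.morphologyEx(m,cv2.MORPH_OPEN,np.ones((3,3)))>0); print('orange',xs.min(),xs.max(),ys.max(),
      [brentq(lambda y:circ(y,.228,.057)[:,0].min()-xs.min()+.5,.2,.5),brentq(lambda y:circ(y,.228,.057)[:,1].max()-ys.max()-.5,.2,.5)])
cv2.imwrite('pics/fin2.png',cv2.resize(a['pixels'][190:340,290:410,::-1],(480,600)))
E
```

```text
t: 21.05
tcp_pos: [0.5033, 0.048, 0.173]
ee_rot: [3.139, -0.001, 1.454]
contact_force: [2.6, -0.3, 7.9]
grip_width: 0.0232
21.1 phi -172.3197751693379 0.07498502286575554
prev eyeballed (img s3): left col 320.9 -> 0.35772457348697984  bottom row 309.4 -> 0.359581380278745
lamp bottom rim row (s3 crop 318 -> 285.5): 0.3553165202537536
orange 295 342 273 [0.257699673844639, 0.2539244630313765]
orange 324 373 304 [0.3569906355527751, 0.35202273739723056]
orange 326 376 307 [0.36352757850335793, 0.361065260623608]
```

View pics/fin2.png

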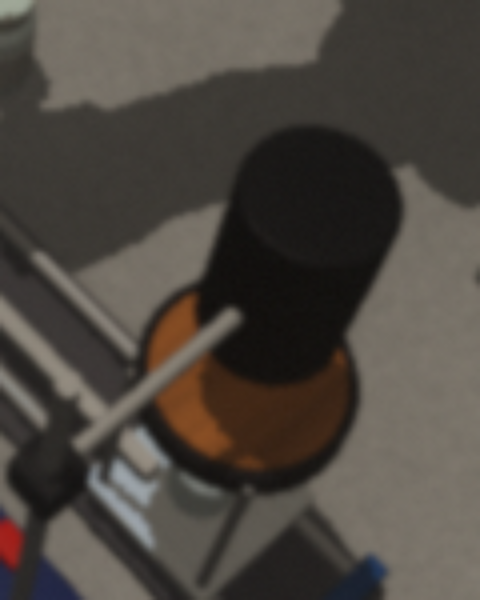

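Funnel is at about 363 mm by crank angle, collar columns and rows alike. The lamp's bottom rim suggests 356 and its silhouette 363, so I refine the lamp edges once at sub-pixel level.

Run:
```python
from lamp import *
from scipy.optimize import brentq
for nm,d in (('s0',pickle.load(open('s0.pkl','rb'))[0]),('s4',pickle.load(open('s4.pkl','rb')))):
    g=cv2.cvtColor(d['pixels'],cv2.COLOR_RGB2GRAY).astype(float)
    def edge(rows,c0,sl,y0,sgn):
        out=[]
        for y in rows:
            c=int(c0+sl*(y-y0)); r=g[y-1:y+2,c-6:c+7].mean(0); q=np.diff(r)*sgn; q[q<0]=0; 
            i=q.argmax(); w=q[max(i-1,0):i+2]; out.append((c-6+max(i-1,0)+(w*np.arange(len(w))).sum()/w.sum()+.5,y))
        p=np.array(out); k=np.polyfit(p[:,1],p[:,0],1); e=np.abs(p[:,0]-np.polyval(k,p[:,1])); p=p[e<=np.median(e)*2.5]; k=np.polyfit(p[:,1],p[:,0],1); return k,np.abs(p[:,0]-np.polyval(k,p[:,1])).mean()
    L=edge(range(243,266,2),346,-.37,245,-1); Rr=edge(range(252,278,2),385,-.48,253,1)
    ns=[]
    for k,_ in (L,Rr):
        n=np.cross(ray(d,np.polyval(k,240),240)[1],ray(d,np.polyval(k,280),280)[1]); ns.append(n/np.linalg.norm(n))
    n=ns[0]+ns[1]; n/=np.linalg.norm(n); p=d['position']; half=np.arccos(ns[0]@ns[1])/2
    base=np.array([*o,.3]); t=((p-base)@n)/(np.array([*ry,0])@n)
    print(nm,L,Rr,'nz',n[2],'lamp y',t,'radius',np.sin(half)*np.linalg.norm((o+ry*t)-p[:2]))
    # same, each edge alone with vertical tangent plane of a 40 mm cylinder at z=.3..0.44 mid row
    for k,s in((L[0],1),(Rr[0],-1)):
        for y in(250,262):
            r=ray(d,np.polyval(k,y),y)[1][:2]; nn=np.array([-r[1],r[0]])/np.linalg.norm(r)
            T=[((p[:2]-o)@nn+q*.04)/(ry@nn) for q in(1,-1)]; print('  edge',y,np.round(T,4))
```

```text
s0 (array([-2.94195223e-01,  4.16280211e+02]), np.float64(0.11663781755269298)) (array([ -0.53664119, 522.4871834 ]), np.float64(0.12755117784896378)) nz -0.00705976267914321 lamp y 0.3627024889100612 radius 0.05039724607052492
  edge 250 [0.2721 0.3624]
  edge 262 [0.2734 0.3636]
  edge 250 [0.3624 0.4464]
  edge 262 [0.3621 0.4461]
s4 (array([-3.70673924e-01,  4.35705493e+02]), np.float64(0.2047579948094665)) (array([-4.91943596e-01,  5.10667399e+02]), np.float64(0.18142963914712854)) nz 0.0009979317421420415 lamp y 0.3624975818722649 radius 0.0304727551633395
  edge 250 [0.2728 0.3631]
  edge 262 [0.2719 0.3623]
  edge 250 [0.3613 0.4453]
  edge 262 [0.3619 0.4459]
```

Four independent edge fits put the lamp at 362–363 mm, and the funnel is at ~363 mm. Releasing and retreating, then checking.

```bash
python3 -m jog '[[[0,0,0,0,0,0,3],[0,0,0,0,0,0,5],[0,0,0,0,0,0,7],[0,0,0,0,0,0,8.5],[0,0,0,0,0,2,8.5],[0,0,0,0,0,4,8.5],[0,0,0,0,-2,4,8.5],[0,0,0,0,-4,1,8.5],[0,0,0,0,-4,0,8.5],[0,0,0,0,0,0,8.5],[0,0,0,0,0,0,8.5]]]'
python3 meas.py
python3 - <<'E'
from lamp import *
w=snap('wrist'); a,b=pickle.load(open('s3.pkl','rb'))
ph=np.radians(187.7); H=o+.075*np.array([np.cos(ph),np.sin(ph)])
print('upright pred wrist',proj(w,[*H,.206]),'base',proj(w,[*H,.131]),'pin pred side',proj(b,[.531,-.307,.105]))
h=cv2.cvtColor(w['pixels'],cv2.COLOR_RGB2HSV);m=cv2.inRange(h,(0,150,50),(5,255,255))|cv2.inRange(h,(176,150,50),(180,255,255))
n,l,s,c=cv2.connectedComponentsWithStats(m); i=1+s[1:,4].argmax(); print(c[i],s[i])
cv2.imwrite('pics/end.png',np.vstack([cv2.resize(w['pixels'][:,:,::-1],(400,300)),cv2.resize(b['pixels'][:,:,::-1],(400,300))]))
E
```

```text
t: 22.2
tcp_pos: [0.5017, -0.0527, 0.2821]
ee_rot: [-3.141, -0.0, 1.453]
contact_force: [0.7, 0.3, 0.1]
grip_width: 0.085
22.3 phi -124.6824166427437 0.13323966349239416
scene [217 253  20  19 246] (16.813785552978516, 19.909774780273438) [0.1858106  0.13551048]
scene [328 277  49  31 905] (28.345508575439453, 47.86363220214844) [0.00893951 0.38101947]
side [289 182  19  17 250] (15.471098899841309, 18.746009826660156) [ 0.07616799 -0.0909275 ]
side [213 339  17  27 336] (14.41254997253418, 27.587066650390625) [-0.17569887 -0.42053265]
side [258 354  26  15 201] (11.146836280822754, 28.74701499938965) [-0.1030101  -0.45439734]
upright pred wrist [241.61861073  69.3996061 ] base [245.1587062   79.83286678] pin pred side [269.11322225 334.20529625]
[241.97764228  72.18800813] [225  53  33  40 984]
```

Run:
```python
from m import blobs
from h import *
import pickle
a,b=pickle.load(open('s3.pkl','rb'))
print([x for x in blobs(b,(3,150,60),(16,255,255),40)[0]])
h=cv2.cvtColor(a['pixels'],cv2.COLOR_RGB2HSV);m=cv2.inRange(h,(5,100,50),(16,255,255)); m[:,:280]=0;m[:220]=0;m[:,400:]=0
ys,xs=np.where(cv2.morphologyEx(m,cv2.MORPH_OPEN,np.ones((3,3)))>0); print(xs.min(),xs.max(),ys.max())
workorder.finish_job(); print(get_state()['t'])
```

```text
[([297.9, 190.5], [289, 182, 18, 17, 212]), ([269.2, 334.7], [265, 326, 10, 19, 155]), ([221.1, 352.1], [214, 340, 15, 26, 307])]
326 376 307
the job is handed in; nothing more can be done
the job is handed in; nothing more can be done
```

The job is handed in at about 22 s of the 72 s. The system gives no verdict, so what follows is from my own measurements.

- **Latch:** I pushed the pin down the yellow-ringed hole until its collar sat on the gearbox, and the orange tab sprang out of the -x side.
- **Pin:** It is back in its stand. Its head reads (269.2, 334.7) px in the side view, against (269.6, 334.4) before I touched it.
- **Crank grip:** I unfolded it to its end stop. After release, its outline in the wrist view agreed with an upright grip to about 3 px.
- **Funnel:** I wound about 1.3 turns anticlockwise. The crank angle puts the funnel at 363 mm along the track and two collar edges put it at 361 and 363.5 mm. The lamp's edges put its axis at 362–363 mm. The funnel did not move when I let go.
- **Bottle, decoy pin and jar:** The bottle and the decoy pin show unchanged in the side view. I did not re-measure the jar; the gripper stayed well above it.
- **Tin:** I did not re-measure it either; it last looked undisturbed in a wrist view before I put the pin back.

**Checks that disagreed or failed:**
- A rougher reading of the lamp's lower rim gave about 355 mm. That would put the funnel about 8 mm off, right at the limit; I trusted the edge fits instead.
- The ellipse fits to the funnel's mouth failed at the end because the lamp hides part of it.
- The last picture could not be viewed because the viewer's limit was reached, so the final check was by numbers only.

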